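# Line up the little birdhouses on the display board

## Task

Set the four little birdhouses on the display board in order of height: the tallest on the seat next to the turned fir tree, stepping down to the shortest at the far end. Each stands upright in the middle of its own dark seat, squared up with it (front or back facing out, both are alike), and is let go.

Things in the scene. Friction and masses are not known exactly. Their poses are not given: they have to be found in the camera images.
- house_135: The tallest of four loose wooden birdhouses, 135 mm to the ridge: pale body 60 mm wide (own y), 46 mm deep (own x), walls 98 mm high; darker gable roof, ridge along own x, 79 mm over the eaves, flush with the flat front and back, so gripped across front and back (own x), below the ridge. Front and back alike, each with a dark round hole. Origin: centre of underside; z up.
- house_115: The second tallest of four loose wooden birdhouses, 115 mm to the ridge: pale body 52 mm wide (own y), 46 mm deep (own x), walls 82 mm high; darker gable roof, ridge along own x, 71 mm over the eaves, flush with the flat front and back, so gripped across front and back (own x), below the ridge. Front and back alike, each with a dark round hole. Origin: centre of underside; z up.
- house_95: The second shortest of four loose wooden birdhouses, 95 mm to the ridge: pale body 44 mm wide (own y), 46 mm deep (own x), walls 66 mm high; darker gable roof, ridge along own x, 63 mm over the eaves, flush with the flat front and back, so gripped across front and back (own x), below the ridge. Front and back alike, each with a dark round hole. Origin: centre of underside; z up.
- house_75: The shortest of four loose wooden birdhouses, 75 mm to the ridge: pale body 36 mm wide (own y), 46 mm deep (own x), walls 50 mm high; darker gable roof, ridge along own x, 55 mm over the eaves, flush with the flat front and back, so gripped across front and back (own x), below the ridge. Front and back alike, each with a dark round hole. Origin: centre of underside; z up.
- seat_a: One of four identical dark wooden plates, 56 x 70 mm (own x by y) and 3 mm thick, fixed on a pale 12 mm thick board (96 x 500 mm) in one row along own y, about 96 mm apart. The letters say nothing about the order along the row. Origin: centre of the underside, so the top is 3 mm higher (15 mm above the table); z up.
- seat_b: One of four identical dark wooden plates, 56 x 70 mm (own x by y) and 3 mm thick, fixed on a pale 12 mm thick board (96 x 500 mm) in one row along own y, about 96 mm apart. The letters say nothing about the order along the row. Origin: centre of the underside, so the top is 3 mm higher (15 mm above the table); z up.
- seat_c: One of four identical dark wooden plates, 56 x 70 mm (own x by y) and 3 mm thick, fixed on a pale 12 mm thick board (96 x 500 mm) in one row along own y, about 96 mm apart. The letters say nothing about the order along the row. Origin: centre of the underside, so the top is 3 mm higher (15 mm above the table); z up.
- seat_d: One of four identical dark wooden plates, 56 x 70 mm (own x by y) and 3 mm thick, fixed on a pale 12 mm thick board (96 x 500 mm) in one row along own y, about 96 mm apart. The letters say nothing about the order along the row. Origin: centre of the underside, so the top is 3 mm higher (15 mm above the table); z up.
- tree: Turned wooden fir tree, fixed at one end of the board (either end), in line with the seats, about 74 mm beyond the last seat; 108 mm tall, 38 mm across at most. The other end of the board carries a low plain bar (70 x 14 x 12 mm) across it instead. Origin: centre of its foot, on the board's top.
Not all that is in view belongs to the job. Leave any blue or pink look-alike of the house_95 alone.

How it is judged:
By the outcome, as a careful person would: the job done as asked, in the order asked, and still so for the second after the job is handed in, with the robot touching nothing.
It also fails if it takes over 120 s, if anything falls off the work surface, if the arm or the gripper's body presses on something with over 40 N, if the wrist force passes 120 N, or if a joint passes its speed limit or range.

## Robot

A 7-joint arm with a two-finger parallel gripper is mounted at the origin on the work surface. World frame = base frame: x ahead of the robot, y to its left, z up, the work surface at z = 0. Lengths are in m, angles in rad, forces in N, time in s.
With the tool pointing down it reaches from about 0.35 to 0.9 m from the base axis. Payload 7.2 kg.
Tool frame: the origin (TCP) lies on the centre line of the jaws, within the pads' length; the fingertips stand 19 mm ahead of it and the grasp point (between the pads) is the TCP; z points along the fingers, y is the line along which they close (so a half turn about z gives the same grasp; the last joint's range is limited). The gripper opens to 88 mm and grips with 3 to 60 N. Pads are 20 mm wide; open, the fingers measure 115 mm over their backs; the gripper's body (75 mm by 178 mm) begins 61 mm behind the grasp point.
Start: joints at [-1.256, 0.411, -0.013, 1.596, 0.006, 1.134, -0.082], TCP at [0.233, 0.58, 0.242] pointing down, gripper open.
Joint ranges: [-2.95, 2.95], [-0.29, 1.99], [-1.47, 1.44], [0.14, 2.54], [-1.03, 4.17], [0.13, 1.85], [-2.86, 2.86]. Speed limits (rad/s): [2.39, 2.39, 3.01, 3.01, 3.14, 3.14, 3.14].

## Interface

Orientations are given as [roll, pitch, yaw] about the fixed x, y, z axes, in that order (R = Rz(yaw) Ry(pitch) Rx(roll)).
In Python, from station import monitor, cams, r gives the robot as it stands. The module is installed in compiled form; this text tells all that it offers.
- The arm moves only by the tool jog_arm, never from a script. Its argument "motion" is text: rows parted by semicolons, each of 6 numbers parted by spaces: the shift along the tool's x, y, z normalised to -1 to 1, where 1 is 200 mm, then the turn, a rotation vector about the tool's x, y, z normalised to -1 to 1, where 1 is 60 degrees. In form: x y z wx wy wz; .... A call has 1 to 20 rows; each row is the pose to reach, as a shift and turn from the pose commanded when the call began, along the tool's axes at that moment; what a row does not reach only later rows make up. A row lasts 1/8 s, in which the tool goes at most 62.5 mm and 10.7 degrees, less where a joint would pass 70% of its speed; a pose out of reach is approached as far as the arm can. A call with a number of a shift or a turn outside -1 to 1 is refused whole. A call with a gripper value outside its range is refused whole. "jaw" is the closure, from -1 (fully open) to 1 (shut), set as the call begins (left out, the last holds). The fingers move at their own pace and stop on an object; the grip force is fixed at half the most. Time passes only in rows, so rows that repeat a pose let the fingers close. It gives the time, the measured TCP pose, the force, the opening and the grip force at its end, in the units of the state.
- monitor.observe(): the state, without advancing time (a new reading comes with each control period).
- cams.snapshot(name): name is "side" or "top" or "wrist"; returns a dict with "pixels" (400x640x3 uint8, red, green, blue), "K" (3x3 intrinsics, pixels), "world_to_cam" (4x4, takes a point from world to camera coordinates); the wrist camera has in their place "mount" (4x4, takes a point from camera to tool coordinates, whose origin is the TCP and whose axes are the flange's). Camera axes: x right, y up, looking along -z (the intrinsics and any distortion apply to the point x, -y, -z); pixel columns grow to the right and rows downward; lengths in m; the calibration is good to about 2 mm. A picture is of the moment at which its call begins: read the wrist's pose just before it. There is no depth.
- r.sign_off(): hands the job in; it is judged then, once.
The state is a dict: "t": time; "joint_positions": joint angles; "joint_vel": joint speeds; "joint_efforts": joint torques, N m; "eef_pos": TCP position; "tool_rot": TCP orientation; "wrist_force": force on the tool from outside, world axes, zero at the start; "wrist_torque": the same for the moment, N m; "gripper_width": finger opening in m; "finger_force": force on a finger pad.
Only numpy, scipy, OpenCV 4.12 (cv2) and the standard library are available. Lean on these libraries where they do the work, as an engineer would, in place of code of your own. Each camera call takes 0.05 s, during which the arm holds its last target. There are 200 camera calls.

## Working session

There is one attempt and no reset: what is moved stays moved. The work goes in short steps, Python scripts to look and compute and a tool call to move; the robot and the scene stay as the last step left them, time stands still between calls to the robot, and variables do not carry over. Pictures are saved under pics/ and viewed, at most 14 in all, crops included, and the job is handed in when it is done.

Besides the shell and the picture viewer there is one more tool, called after "Call:" as name(argument=value, ...) on one line, values as JSON. jog_arm: Moves the arm, as the interface text tells. Scaled input: -1 to 1 covers 200 mm each way for a shift and 60 degrees each way for a turn. Its arguments: {"type":"object","properties":{"motion":{"type":"string"},"jaw":{"type":"number"}},"required":["motion"]}

```bash
mkdir -p pics
python3 - <<'E'
from station import monitor, cams, r
import cv2,pickle
s=monitor.observe();print({k:s[k] for k in('t','eef_pos','tool_rot','gripper_width')})
d={}
for n in('top','side'):
    p=cams.snapshot(n);d[n]=p;cv2.imwrite(f'pics/{n}0.png',p['pixels'][...,::-1])
    print(n,p['K'],p['world_to_cam'],[k for k in p])
p=cams.snapshot('wrist');print(p['mount'],p['K'])
pickle.dump(d,open('d0.pkl','wb'))
E
```

```text
{'t': 0.0, 'eef_pos': array([0.23328516, 0.57931776, 0.24079412]), 'tool_rot': array([-3.13997839e+00,  9.03973181e-05,  2.75887828e+00]), 'gripper_width': 0.08776484257542623}
top [[406.69506692   0.         324.90484309]
 [  0.         406.69506692 198.46525128]
 [  0.           0.           1.        ]] [[ 0.02157543 -0.99940456  0.02692617  0.01972873]
 [ 0.9817161   0.02627296  0.18852915 -0.54078492]
 [-0.18912432  0.02236625  0.9816984  -0.94543003]
 [ 0.          0.          0.          1.        ]] ['pixels', 'K', 'world_to_cam']
side [[482.34669686   0.         316.22301836]
 [  0.         482.34669686 204.01869902]
 [  0.           0.           1.        ]] [[ 0.98936303 -0.14442213  0.01740825 -0.53554872]
 [ 0.07768822  0.62575649  0.77614004 -0.09110404]
 [-0.12298512 -0.76653184  0.63032023 -1.12435506]
 [ 0.          0.          0.          1.        ]] ['pixels', 'K', 'world_to_cam']
[[-3.74148103e-04  9.56688742e-01  2.91112538e-01  8.04794649e-02]
 [ 9.99999913e-01  4.11895150e-04 -6.83838034e-05  1.08543122e-03]
 [-1.85329858e-04  2.91112487e-01 -9.56688813e-01 -1.43017785e-01]
 [ 0.00000000e+00  0.00000000e+00  0.00000000e+00  1.00000000e+00]] [[328.40550317   0.         320.52760572]
 [  0.         328.40550317 199.24132976]
 [  0.           0.           1.        ]]
```

View pics/top0.png

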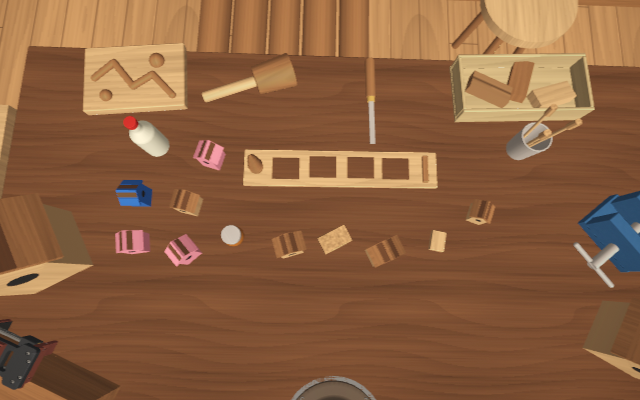

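View pics/side0.png

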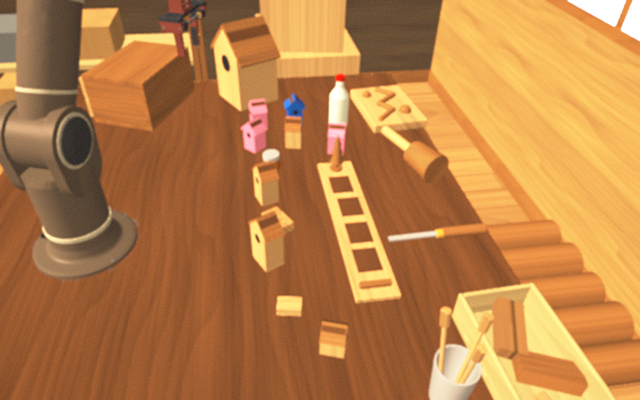

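The top view shows the board from (243,150) to (437,188), with the tree at its left end (254,162), so +y. The natural houses are at (187,202), (289,244), (385,250) and (481,211), with blocks between them. I'll zoom in for the corners.

Run:
```python
import cv2,pickle,numpy as np
d=pickle.load(open('d0.pkl','rb'))
t=d['top']['pixels'][...,::-1]
R=lambda im,x,y,w,h,f:cv2.resize(im[y:y+h,x:x+w],None,fx=f,fy=f,interpolation=cv2.INTER_CUBIC)
C=[R(t,165,180,50,50,8),R(t,265,220,50,50,8),R(t,362,227,50,50,8)[:, :],R(t,457,190,50,50,8)]
a=np.hstack(C[:2]);b=np.hstack(C[2:])
cv2.imwrite('pics/c1.png',cv2.resize(np.vstack([a,b]),(600,600)))  # 6x
cv2.imwrite('pics/c2.png',R(t,240,145,200,48,4))
```

```text
(no output)
```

View pics/c1.png

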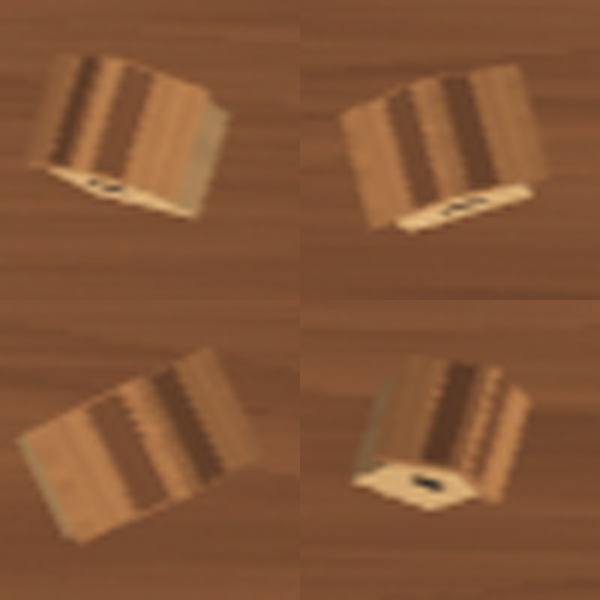

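View pics/c2.png

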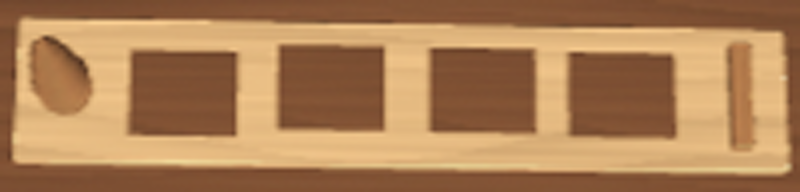

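```bash
cat > h.py <<'E'
import numpy as np,cv2,pickle
from scipy.spatial.transform import Rotation as Ro
def ray(cam,uv,z):
    """world points on the plane z under pixels uv"""
    K,W=cam['K'],cam['world_to_cam'];uv=np.atleast_2d(uv).astype(float)
    d=np.c_[(uv[:,0]-K[0,2])/K[0,0],-(uv[:,1]-K[1,2])/K[1,1],-np.ones(len(uv))]@W[:3,:3]
    c=-W[:3,:3].T@W[:3,3]
    return c+d*((z-c[2])/d[:,2])[:,None]
def proj(cam,P):
    K,W=cam['K'],cam['world_to_cam'];q=np.atleast_2d(P)@W[:3,:3].T+W[:3,3]
    return np.c_[K[0,0]*q[:,0]/-q[:,2]+K[0,2],K[1,1]*-q[:,1]/-q[:,2]+K[1,2]]
def wrist(s,p):
    """wrist snapshot -> camera dict with world_to_cam"""
    T=np.eye(4);T[:3,:3]=Ro.from_euler('xyz',s['tool_rot']).as_matrix();T[:3,3]=s['eef_pos']
    return dict(pixels=p['pixels'],K=p['K'],world_to_cam=np.linalg.inv(T@p['mount']))
def tomove(s,tgt,rpy):
    R=Ro.from_euler('xyz',s['tool_rot']).as_matrix();G=Ro.from_euler('xyz',rpy).as_matrix()
    return np.r_[R.T@(np.array(tgt)-s['eef_pos'])/.2, Ro.from_matrix(R.T@G).as_rotvec()/np.radians(60)]
E
python3 - <<'E'
from h import *
d=pickle.load(open('d0.pkl','rb'));t=d['top']
q={'A':((165,180),[(32,162),(60,55),(208,90),(182,213)],[75,95]),'B':((265-50,220),[(372,228),(340,115),(518,65),(548,178)],[115]),
'C':((362,227-50),[(80,543),(18,440),(210,348),(262,460)],[135]),'D':((457-50,190-50),[(362,475),(405,355),(530,400),(495,500)],[75,95])}
wall={135:98,115:82,95:66,75:50}
for n,(o,c,hs) in q.items():
  for h in hs:
    P=ray(t,np.array(o)+np.array(c)/6,wall[h]/1000)[:,:2]
    (a,b),(w,hh),ang=cv2.minAreaRect((P*1e4).astype(np.float32));e=(P[1]-P[0]+P[2]-P[3])
    print(n,h,P.mean(0).round(3),'depth',np.linalg.norm(e)/2,'width',np.linalg.norm(P[2]-P[1]+P[3]-P[0])/2,'yaw',np.degrees(np.arctan2(e[1],e[0])).round(1))
g=cv2.cvtColor(t['pixels'],cv2.COLOR_RGB2GRAY)
m=np.zeros_like(g);m[155:183,268:415]=(g[155:183,268:415]<135)
cs,_=cv2.findContours(m,cv2.RETR_EXTERNAL,cv2.CHAIN_APPROX_NONE)
for c in cs:
    if cv2.contourArea(c)<200: continue
    P=ray(t,c[:,0],.015)[:,:2];(a,b),w,ang=cv2.minAreaRect((P*1e3).astype(np.float32));print('seat',a,b,w,ang)
m2=ray(t,[(243.5,150),(436,153),(437.5,188),(243.5,185.5)],.012);print(m2.round(3))
print('tree',ray(t,[(256,170)],.012))
from station import monitor
E
```

```text
A 75 [0.524 0.372] depth 0.047964848323854774 width 0.06329048074733469 yaw -8.1
A 95 [0.521 0.367] depth 0.04718138872318726 width 0.06225669170170769 yaw -8.1
B 115 [0.424 0.114] depth 0.04528193878101682 width 0.07062553134143364 yaw 17.5
C 135 [ 0.411 -0.108] depth 0.045588383843457564 width 0.07973721293940988 yaw 28.1
D 75 [ 0.517 -0.354] depth 0.049781409498048934 width 0.05439459574008523 yaw -21.9
D 95 [ 0.514 -0.348] depth 0.048968278120197585 width 0.05350611240809879 yaw -21.9
seat 632.14453125 -147.8320770263672 (67.95677185058594, 55.816646575927734) 89.16820526123047
seat 624.229248046875 136.08828735351562 (53.17507553100586, 66.59514617919922) 1.6952177286148071
seat 632.5316162109375 -57.198665618896484 (53.49740982055664, 68.47797393798828) 1.6182888746261597
seat 631.0496826171875 39.807533264160156 (56.013824462890625, 64.8017349243164) 1.6182750463485718
[[ 0.67   0.246  0.012]
 [ 0.677 -0.257  0.012]
 [ 0.583 -0.258  0.012]
 [ 0.576  0.24   0.012]]
tree [[0.61746872 0.21067125 0.012     ]]
```

A is house_95, B house_115, C house_135 and D house_75: the measured widths match, and the tree end is +y. I'll start with A and move above it.

Run:
```python
from h import *
from station import monitor
s=monitor.observe()
print(tomove(s,[.521,.367,.25],[np.pi,0,np.radians(82)]).round(3))
```

```text
[-1.731e+00 -4.480e-01 -4.400e-02 -1.000e-03  1.000e-03  1.268e+00]
```

Call:
jog_arm(motion="-0.1 -0.25 -0.05 0 0 0; -0.2 -0.5 -0.1 0 0 0.1; -0.3 -0.75 -0.1 0 0 0.25; -0.37 -0.93 -0.1 0 0 0.4; -0.6 -0.9 -0.1 0 0 0.57; -0.8 -0.7 -0.1 0 0 0.74; -1 -0.6 -0.1 0 0 0.9; -1 -0.5 -0.1 0 0 1; -1 -0.5 -0.1 0 0 1", jaw=-1)

```text
t: 1.27
eef_pos: [0.3817, 0.4129, 0.2609]
tool_rot: [-3.141, 0.001, 1.712]
wrist_force: [0.4, 0.2, -0.6]
gripper_width: 0.0878
finger_force: 0.0
```

Run:
```python
from h import *
from station import monitor
s=monitor.observe()
print(tomove(s,[.521,.367,.25],[np.pi,0,np.radians(82)]).round(3))
```

```text
[-0.325  0.657  0.054 -0.001  0.001  0.269]
```

Call:
jog_arm(motion="-0.1 0.25 0 0 0 0.13; -0.2 0.5 0.05 0 0 0.27; -0.325 0.655 0.05 0 0 0.27; -0.325 0.655 0.05 0 0 0.27; -0.325 0.655 0.05 0 0 0.27; -0.325 0.655 0.05 0 0 0.27")

```text
t: 2.02
eef_pos: [0.519, 0.3674, 0.2519]
tool_rot: [-3.141, -0.001, 1.432]
wrist_force: [0.1, 0.7, -0.5]
gripper_width: 0.0877
finger_force: 0.0
```

```bash
cat > look.py <<'E'
import sys
from h import *
from station import monitor,cams
def look(n):
    s=monitor.observe();c=wrist(s,cams.snapshot('wrist'));pickle.dump((s,c),open(n+'.pkl','wb'));return s,c
MOD={135:(60,98,79),115:(52,82,71),95:(44,66,63),75:(36,50,55)}
def wire(h,x,y,th,z0=0):
    w,wl,e=[v/1000 for v in MOD[h]];H=h/1000;d=.023;ez=H-(H-wl)*(e/w)*.98
    L=[]
    prof=[(-w/2,0),(w/2,0),(w/2,wl),(-w/2,wl)]
    roof=[(-e/2,ez),(0,H),(e/2,ez)]
    for X in(-d,d):
        L+=[((X,*a),(X,*b)) for a,b in zip(prof,prof[1:]+prof[:1])]+[((X,*a),(X,*b)) for a,b in zip(roof,roof[1:])]
    L+=[((-d,*a),(d,*a)) for a in prof+roof]
    c,s_=np.cos(th),np.sin(th);R=np.array([[c,-s_,0],[s_,c,0],[0,0,1]])
    return [(R@np.array(a)+[x,y,z0],R@np.array(b)+[x,y,z0]) for a,b in L]
def overlay(c,ws,f,crop,k):
    im=cv2.resize(c['pixels'][...,::-1],None,fx=k,fy=k,interpolation=cv2.INTER_CUBIC)
    raw=im.copy()
    for w in ws:
        for a,b in w:
            p=proj(c,[a,b])*k;cv2.line(im,tuple(int(v) for v in p[0]),tuple(int(v) for v in p[1]),(0,255,0),1)
    x,y,w_,h_=[v*k for v in crop]
    cv2.imwrite(f,np.hstack([raw[y:y+h_,x:x+w_],im[y:y+h_,x:x+w_]]))
E
python3 - <<'E'
from look import *
s,c=look('wA');print(s['eef_pos'],s['tool_rot'])
w=wire(95,.521,.367,np.radians(-8.1));p=proj(c,[.521,.367,.06])[0];print(p)
x,y=[int(v) for v in p];overlay(c,[w],'pics/wA.png',(max(0,x-100),max(0,min(400-200,y-100)),200,200),2)
E
```

```text
[0.51896658 0.36738936 0.25186009] [-3.14083087e+00 -6.81318451e-04  1.43187090e+00]
[322.66277557 180.74476264]
```

View pics/wA.png

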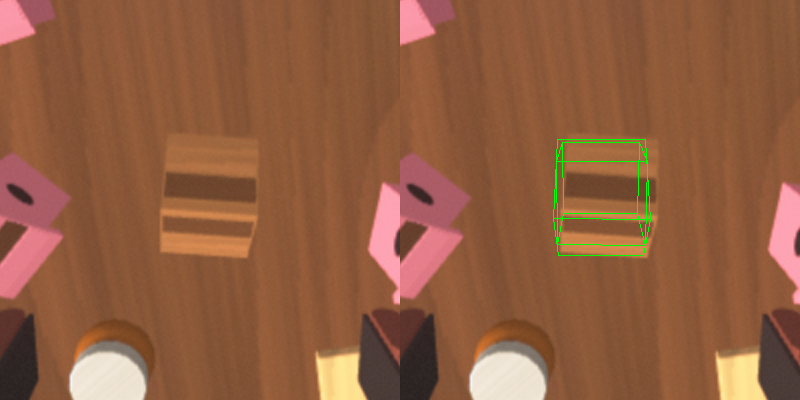

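The wrist view shows house A squared to about 3° of the model: ridge (163,211)–(258,214), eaves (167,134)–(259,138) and (161,251)–(247,257) in the crop. I'll fit the pose to those points.

```bash
cat >> look.py <<'E'
from scipy.optimize import least_squares
def fit(c,h,picks,x0,ez_free=True):
    """picks: dict label->(u,v) full px; label (X sign, part) part in -1,0,1 (y- eave, ridge, y+ eave)"""
    w,wl,e=[v/1000 for v in MOD[h]];H=h/1000
    def res(q):
        x,y,th,ez=q;cs,sn=np.cos(th),np.sin(th);P=[]
        for (sx,p) in picks:
            X,Y,Z=sx*.023,p*e/2,(H if p==0 else ez)
            P.append((x+cs*X-sn*Y,y+sn*X+cs*Y,Z))
        return np.r_[(proj(c,P)-np.array(list(picks.values()),float)).ravel(),(ez-wl)*300]
    q=least_squares(res,[*x0,wl],loss='soft_l1');r=q.x
    print('fit',r[:2].round(4),np.degrees(r[2]).round(2),'ez',r[3].round(4),'res',q.fun.round(1));return r
E
python3 - <<'E'
from look import *
s,c=pickle.load(open('wA.pkl','rb'))
o=lambda u,v:(222+u/2,80+v/2)
for a,b in((1,-1),(-1,1)):
    # which image side is house +x?
    p={(a,0):o(258,214),(-a,0):o(163,211),(a,1):o(259,138),(-a,1):o(167,134),(a,-1):o(247,257),(-a,-1):o(161,251)}
    fit(c,95,p,[.521,.367,np.radians(-8)])
    p={(k[0],-k[1]):v for k,v in p.items()}
    fit(c,95,p,[.521,.367,np.radians(-8)])
E
```

```text
fit [0.5252 0.3699] -11.43 ez 0.064 res [ 0.3  0.4 -0.9 -1.  -0.3  0.3  0.  -0.5  0.5  0.1  0.3  0.6 -0.6]
fit [0.525  0.3687] -5.08 ez 0.0578 res [  0.3  -1.1  -0.9   2.8  -2.7  56.5   0.8  60.6   1.8 -61.5  -0.1 -56.2
  -2.5]
fit [0.4963 0.3735] -5.06 ez 0.0615 res [-79.2   0.6  16.9  -0.3 -78.    0.1  13.3  -0.2 -66.6  -0.4  19.4   0.5
  -1.3]
fit [0.4998 0.373 ] -5.65 ez -0.0726 res [-75.6   0.3  20.6  -0.1 -59.3  30.   18.2  30.7 -56.3 -73.2  19.5 -71.6
 -41.6]
```

Run:
```python
from h import *
from station import monitor
s=monitor.observe()
print(tomove(s,[.5252,.3699,.055],[np.pi,0,np.radians(78.57)]).round(3))
```

```text
[ 0.016  0.029  0.984 -0.001 -0.001  0.058]
```

Call:
jog_arm(motion="0.016 0.029 0.1 0 0 0.058; 0.016 0.029 0.3 0 0 0.058; 0.016 0.029 0.5 0 0 0.058; 0.016 0.029 0.7 0 0 0.058; 0.016 0.029 0.85 0 0 0.058; 0.016 0.029 0.985 0 0 0.058; 0.016 0.029 0.985 0 0 0.058; 0.016 0.029 0.985 0 0 0.058")

```text
t: 3.08
eef_pos: [0.5269, 0.3694, 0.0558]
tool_rot: [3.141, -0.001, 1.369]
wrist_force: [-0.0, -0.4, 0.1]
gripper_width: 0.0875
finger_force: 0.0
```

Call:
jog_arm(motion="0 0 0 0 0 0; 0 0 0 0 0 0; 0 0 0 0 0 0; 0 0 0 0 0 0; 0 0 0 0 0 0; 0 0 0 0 0 0", jaw=1)

```text
t: 3.82
eef_pos: [0.5265, 0.3687, 0.0547]
tool_rot: [-3.141, 0.0, 1.368]
wrist_force: [-0.7, -0.1, 3.1]
gripper_width: 0.0457
finger_force: 30.0
```

Call:
jog_arm(motion="0 0 -0.2 0 0 0; 0 0 -0.5 0 0 0; 0 0 -0.75 0 0 0; -0.2 0 -1 0 0 -0.05; -0.4 0.05 -1 0 0 -0.1; -0.6 0.1 -1 0 0 -0.15; -0.8 0.15 -1 0 0 -0.2; -1 0.15 -1 0 0 -0.207; -1 0.15 -1 0 0 -0.207; -1 0.15 -1 0 0 -0.207")

```text
t: 5.08
eef_pos: [0.5158, 0.1674, 0.2547]
tool_rot: [3.141, -0.001, 1.585]
wrist_force: [0.4, 1.1, -1.6]
gripper_width: 0.0458
finger_force: 30.0
```

Run:
```python
from h import *
from station import monitor
s=monitor.observe()
print(tomove(s,[.61,-.02,.35],[np.pi,0,np.radians(90.8)]).round(3))
```

```text
[-0.943  0.458 -0.477  0.    -0.001  0.   ]
```

Call:
jog_arm(motion="-0.2 0.1 -0.1 0 0 0; -0.4 0.2 -0.2 0 0 0; -0.6 0.3 -0.3 0 0 0; -0.8 0.4 -0.4 0 0 0; -0.94 0.45 -0.47 0 0 0; -0.94 0.45 -0.47 0 0 0; -0.94 0.45 -0.47 0 0 0; -0.94 0.45 -0.47 0 0 0")

```text
t: 6.08
eef_pos: [0.6082, -0.0179, 0.3479]
tool_rot: [-3.14, -0.001, 1.588]
wrist_force: [0.6, 0.2, -0.6]
gripper_width: 0.0457
finger_force: 30.0
```

Run:
```python
from look import *
s,c=look('wS');print(s['eef_pos'],s['tool_rot'])
S=[(.624,.136),(.631,.0398),(.6325,-.0572),(.632,-.148)]
ws=[]
for x,y in S:
    q=[np.array([x+a*.028,y+b*.035,.015]) for a,b in((-1,-1),(1,-1),(1,1),(-1,1))];ws.append(list(zip(q,q[1:]+q[:1])))
overlay(c,ws,'pics/wS.png',(120,0,400,400),1)
```

```text
[ 0.6081635  -0.01789861  0.34785965] [-3.14032559e+00 -6.13192515e-04  1.58762476e+00]
```

View pics/wS.png

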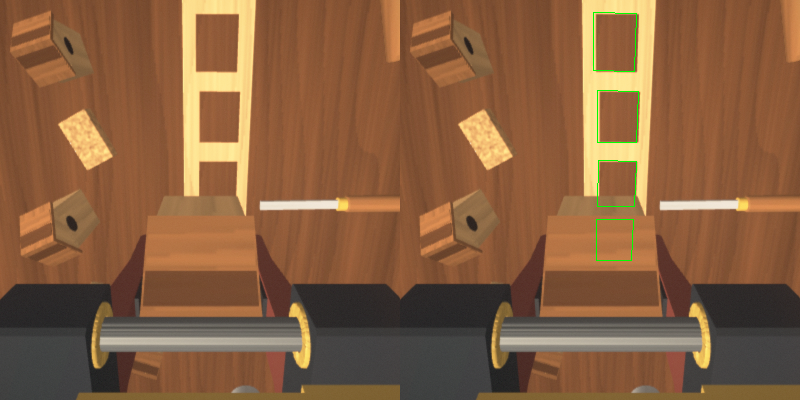

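The wrist view while carrying shows seats 1 and 2 fully, at about (217,42) and (219,117), and part of seat 3. The predictions agree to about 2 px. I'll refine with both cameras.

```bash
cat > seats.py <<'E'
from look import *
def seats(c,rects,k=6):
    for (x,y,w,h) in rects:
        g=cv2.cvtColor(c['pixels'],cv2.COLOR_RGB2GRAY)[y:y+h,x:x+w]
        G=cv2.resize(g,None,fx=k,fy=k,interpolation=cv2.INTER_CUBIC)
        _,m=cv2.threshold(G,0,255,cv2.THRESH_BINARY_INV+cv2.THRESH_OTSU)
        cs,_=cv2.findContours(m,cv2.RETR_EXTERNAL,cv2.CHAIN_APPROX_NONE);b=max(cs,key=cv2.contourArea)[:,0].astype(float)
        P=ray(c,(b+.5)/k-.5+[x,y],.015)[:,:2]
        r=cv2.minAreaRect((P*1e3).astype(np.float32));print(np.round(r[0],1),np.round(r[1],1),round(r[2],1), 'mean',(P.min(0)+P.max(0)).round(4)/2)
E
python3 - <<'E'
from seats import *
d=pickle.load(open('d0.pkl','rb'));_,c=pickle.load(open('wS.pkl','rb'))
print('wrist');seats(c,[(120+189,7,57,70),(120+192,85,54,62)])
print('top');seats(d['top'],[(268,153,34,30),(305,153,36,30),(343,153,36,30),(378,153,36,30)])
E
```

```text
wrist
[626.7 135.2] [55.8 70.1] 0.7 mean [0.62675 0.13545]
[633.2  40.3] [55.6 69.4] 0.9 mean [0.63305 0.0403 ]
top
[624.6 135.3] [56.9 69.3] 0.5 mean [0.6246  0.13535]
[631.1  40.4] [57.4 68.5] 1.0 mean [0.6311  0.04035]
[632.1 -57.6] [56.9 68.9] 0.7 mean [ 0.6321 -0.0575]
[ 631.6 -147.8] [57.3 70.2] 0.4 mean [ 0.63165 -0.14795]
```

Run:
```python
from h import *
from station import monitor
s=monitor.observe()
print(tomove(s,[.6335,-.0586,.16],[np.pi,0,np.radians(90.8)]).round(3))
```

```text
[-0.205  0.124  0.94  -0.001 -0.     0.002]
```

Call:
jog_arm(motion="-0.1 0.06 0.1 0 0 0; -0.205 0.124 0.3 0 0 0; -0.205 0.124 0.5 0 0 0; -0.205 0.124 0.7 0 0 0; -0.205 0.124 0.85 0 0 0; -0.205 0.124 0.94 0 0 0; -0.205 0.124 0.94 0 0 0; -0.205 0.124 0.94 0 0 0")

```text
t: 7.12
eef_pos: [0.6346, -0.0606, 0.1619]
tool_rot: [3.14, 0.0, 1.585]
wrist_force: [-0.3, 0.0, 0.2]
gripper_width: 0.046
finger_force: 30.0
```

Run:
```python
from h import *
from station import monitor
s=monitor.observe()
print(tomove(s,[.6335,-.0586,.0705],[np.pi,0,np.radians(90.8)]).round(3))
```

```text
[ 0.01  -0.006  0.457  0.002  0.     0.   ]
```

Call:
jog_arm(motion="0.01 -0.006 0.15 0 0 0; 0.01 -0.006 0.3 0 0 0; 0.01 -0.006 0.4 0 0 0; 0.01 -0.006 0.44 0 0 0; 0.01 -0.006 0.455 0 0 0; 0.01 -0.006 0.455 0 0 0; 0.01 -0.006 0.455 0 0 0")

```text
t: 8.0
eef_pos: [0.6331, -0.0587, 0.0705]
tool_rot: [3.14, -0.0, 1.585]
wrist_force: [0.4, 0.6, -1.3]
gripper_width: 0.046
finger_force: 30.0
```

Run:
```python
from station import monitor,cams
for i in range(4):
    s=monitor.observe();print(s['eef_pos'].round(4),s['tool_rot'].round(4),s['wrist_force'].round(1));
    if i<2: cams.snapshot('top')
```

```text
[ 0.6331 -0.0587  0.0705] [ 3.1403e+00 -1.0000e-04  1.5848e+00] [ 0.4  0.6 -1.3]
[ 0.633  -0.0587  0.0704] [ 3.1405 -0.      1.5848] [ 0.5  0.2 -0.9]
[ 0.6329 -0.0587  0.0703] [ 3.1406e+00 -1.0000e-04  1.5850e+00] [-0.7  0.1 -0.3]
[ 0.6329 -0.0587  0.0703] [ 3.1406e+00 -1.0000e-04  1.5850e+00] [-0.7  0.1 -0.3]
```

Call:
jog_arm(motion="0 0 0.004 0 0 0; 0 0 0.004 0 0 0; 0 0 0.004 0 0 0")

```text
t: 8.48
eef_pos: [0.6329, -0.0586, 0.0697]
tool_rot: [3.141, -0.0, 1.585]
wrist_force: [-1.2, -0.1, 6.2]
gripper_width: 0.0462
finger_force: 30.0
```

Call:
jog_arm(motion="0 0 0 0 0 0; 0 0 0 0 0 0; 0 0 0 0 0 0; 0 0 0 0 0 0; 0 0 -0.1 0 0 0; 0 0 -0.3 0 0 0; 0 0 -0.5 0 0 0; 0 0 -0.75 0 0 0; 0 0 -0.92 0 0 0; 0 0 -0.92 0 0 0; 0 0 -0.92 0 0 0", jaw=-1)

```text
t: 9.85
eef_pos: [0.6322, -0.0585, 0.2529]
tool_rot: [-3.142, -0.0, 1.585]
wrist_force: [0.6, 0.2, -0.6]
gripper_width: 0.0879
finger_force: 0.0
```

Run:
```python
from look import *
s,c=look('wA2');print(s['eef_pos'],s['tool_rot'])
ws=[wire(95,.6335,-.0577,np.radians(.8),.015)]
for x,y in [(.6335,-.0577)]:
    q=[np.array([x+a*.028,y+b*.035,.015]) for a,b in((-1,-1),(1,-1),(1,1),(-1,1))];ws.append(list(zip(q,q[1:]+q[:1])))
p=proj(c,[.6335,-.0577,.06])[0];x,y=[int(v) for v in p];x0,y0=max(0,x-100),max(0,min(200,y-100));print(x0,y0)
overlay(c,ws,'pics/wA2.png',(x0,y0,200,200),2)
```

```text
[ 0.63219477 -0.0585049   0.25294387] [-3.14154789e+00 -3.07763748e-04  1.58496120e+00]
221 79
```

View pics/wA2.png

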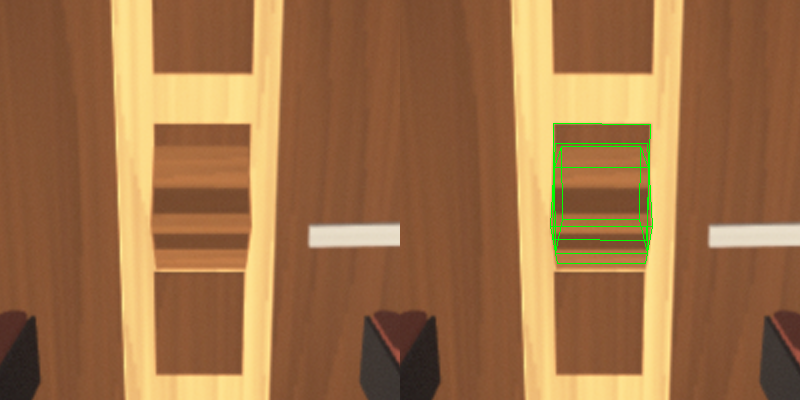

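House A stands on its seat, aligned in x and within about 1.5 mm in y. Next is B (house_115).

Call:
jog_arm(motion="0.15 -0.25 -0.05 0 0 0; 0.35 -0.5 -0.05 0 0 -0.1; 0.55 -0.75 -0.05 0 0 -0.2; 0.75 -1 -0.05 0 0 -0.278; 0.87 -1 -0.05 0 0 -0.278; 0.87 -1 -0.05 0 0 -0.278; 0.87 -1 -0.05 0 0 -0.278")

```text
t: 10.78
eef_pos: [0.4302, 0.1115, 0.2623]
tool_rot: [-3.14, 0.001, 1.875]
wrist_force: [-0.3, -0.4, 0.4]
gripper_width: 0.0876
finger_force: 0.0
```

```bash
cat > lk.py <<'E'
from look import *
n,h,x,y,t=sys.argv[1],int(sys.argv[2]),*map(float,sys.argv[3:6])
s,c=look(n);print(s['eef_pos'],s['tool_rot'])
u,v=[int(a) for a in proj(c,[x,y,.06])[0]];x0,y0=max(0,min(440,u-100)),max(0,min(200,v-100));print(x0,y0)
overlay(c,[wire(h,x,y,np.radians(t))],f'pics/{n}.png',(x0,y0,200,200),2)
E
python3 lk.py wB 115 .424 .114 17.5
```

```text
[0.43020112 0.11154674 0.26225985] [-3.14027956e+00  7.63975233e-04  1.87524266e+00]
215 74
```

View pics/wB.png

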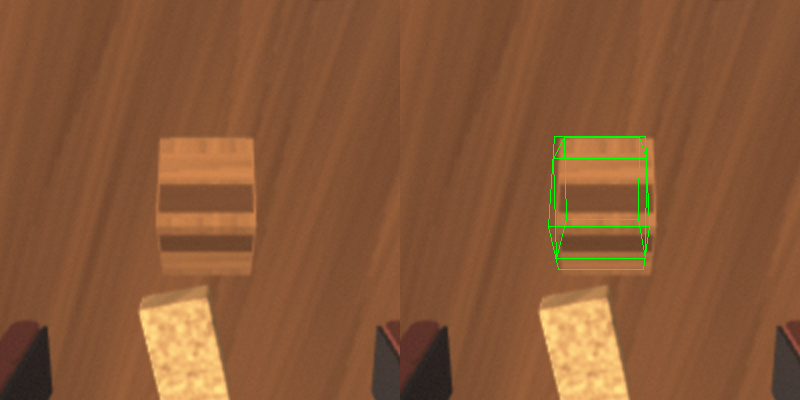

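House B shows upper eave (159,138)–(252,138), ridge (156,226)–(256,226) and lower eave (159,274)–(253,274), so it is nearly square with the gripper.

Run:
```python
from look import *
from station import monitor
s,c=pickle.load(open('wB.pkl','rb'))
o=lambda u,v:(215+u/2,74+v/2)
p={(1,0):o(256,226),(-1,0):o(156,226),(1,1):o(252,138),(-1,1):o(159,138),(1,-1):o(253,274),(-1,-1):o(159,274)}
r=fit(c,115,p,[.424,.114,.3])
print(tomove(monitor.observe(),[r[0],r[1],.072],[np.pi,0,r[2]+np.pi/2]).round(3))
```

```text
fit [0.4267 0.1153] 17.57 ez 0.0808 res [-0.  -0.3 -0.4 -0.1  0.3 -0.2 -0.  -0.  -1.2  0.3  1.7  0.4 -0.4]
[ 0.026 -0.011  0.952 -0.001  0.001 -0.003]
```

Call:
jog_arm(motion="0.026 -0.011 0.1 0 0 0; 0.026 -0.011 0.3 0 0 0; 0.026 -0.011 0.5 0 0 0; 0.026 -0.011 0.7 0 0 0; 0.026 -0.011 0.85 0 0 0; 0.026 -0.011 0.95 0 0 0; 0.026 -0.011 0.95 0 0 0; 0.026 -0.011 0.95 0 0 0")

```text
t: 11.82
eef_pos: [0.4271, 0.1162, 0.0733]
tool_rot: [3.141, 0.0, 1.875]
wrist_force: [-1.1, 0.5, 0.1]
gripper_width: 0.0876
finger_force: 0.0
```

Call:
jog_arm(motion="0 0 0 0 0 0; 0 0 0 0 0 0; 0 0 0 0 0 0; 0 0 0 0 0 0; 0 0 0 0 0 0; 0 0 0 0 0 0", jaw=1)

```text
t: 12.58
eef_pos: [0.4263, 0.1168, 0.0728]
tool_rot: [-3.141, -0.0, 1.876]
wrist_force: [-1.6, -0.1, 1.3]
gripper_width: 0.0458
finger_force: 30.0
```

Call:
jog_arm(motion="0 0 -0.2 0 0 0; 0 0 -0.5 0 0 0; 0 0 -0.75 0 0 0; 0 0 -1 0 0 0; 0 0.3 -1 0 0 0.1; -0.1 0.6 -1 0 0 0.2; -0.2 0.8 -1 0 0 0.278; -0.25 0.95 -1 0 0 0.278; -0.25 0.95 -1 0 0 0.278; -0.25 0.95 -1 0 0 0.278")

```text
t: 13.82
eef_pos: [0.6219, 0.1262, 0.2722]
tool_rot: [-3.14, 0.0, 1.585]
wrist_force: [-0.3, -0.5, -1.1]
gripper_width: 0.0462
finger_force: 30.0
```

Run:
```python
from h import *
from station import monitor
s=monitor.observe()
print(tomove(s,[.6328,.0403,.18],[np.pi,0,np.radians(90.8)]).round(3))
```

```text
[-0.43   0.049  0.461 -0.002  0.     0.   ]
```

Call:
jog_arm(motion="-0.2 0.025 0.05 0 0 0; -0.42 0.049 0.15 0 0 0; -0.42 0.049 0.3 0 0 0; -0.42 0.049 0.46 0 0 0; -0.42 0.049 0.46 0 0 0; -0.42 0.049 0.46 0 0 0")

```text
t: 14.58
eef_pos: [0.6339, 0.0427, 0.1823]
tool_rot: [3.14, -0.0, 1.585]
wrist_force: [0.2, -0.2, -1.4]
gripper_width: 0.0456
finger_force: 30.0
```

Run:
```python
from h import *
from station import monitor
s=monitor.observe()
print(tomove(s,[.6325,.0415,.0875],[np.pi,0,np.radians(90.8)]).round(3))
```

```text
[-0.006 -0.008  0.474  0.001 -0.     0.001]
```

Call:
jog_arm(motion="-0.006 -0.008 0.15 0 0 0; -0.006 -0.008 0.3 0 0 0; -0.006 -0.008 0.4 0 0 0; -0.006 -0.008 0.44 0 0 0; -0.006 -0.008 0.465 0 0 0; -0.006 -0.008 0.472 0 0 0; -0.006 -0.008 0.472 0 0 0; -0.006 -0.008 0.472 0 0 0")

```text
t: 15.58
eef_pos: [0.6329, 0.0412, 0.0879]
tool_rot: [3.14, -0.0, 1.585]
wrist_force: [-1.3, 1.1, 6.6]
gripper_width: 0.0459
finger_force: 30.0
```

Call:
jog_arm(motion="0 0 0 0 0 0; 0 0 0 0 0 0; 0 0 0 0 0 0; 0 0 0 0 0 0; 0 0 -0.1 0 0 0; 0 0 -0.3 0 0 0; 0 0 -0.55 0 0 0; 0 0 -0.8 0 0 0; 0 -0.2 -0.95 0 0 0; -0.2 -0.45 -0.95 0 0 -0.12; -0.4 -0.7 -0.95 0 0 -0.25; -0.6 -0.9 -0.95 0 0 -0.38; -0.75 -1 -0.95 0 0 -0.46; -0.75 -1 -0.95 0 0 -0.46; -0.75 -1 -0.95 0 0 -0.46", jaw=-1)

```text
t: 17.45
eef_pos: [0.4348, -0.1113, 0.2774]
tool_rot: [3.14, 0.0, 2.066]
wrist_force: [0.4, 0.5, -0.9]
gripper_width: 0.0875
finger_force: 0.0
```

```bash
python3 lk.py wC 135 .413 -.108 28
```

```text
[ 0.43480446 -0.11129984  0.27737865] [3.13977520e+00 3.30724099e-04 2.06561468e+00]
203 63
```

View pics/wC.png

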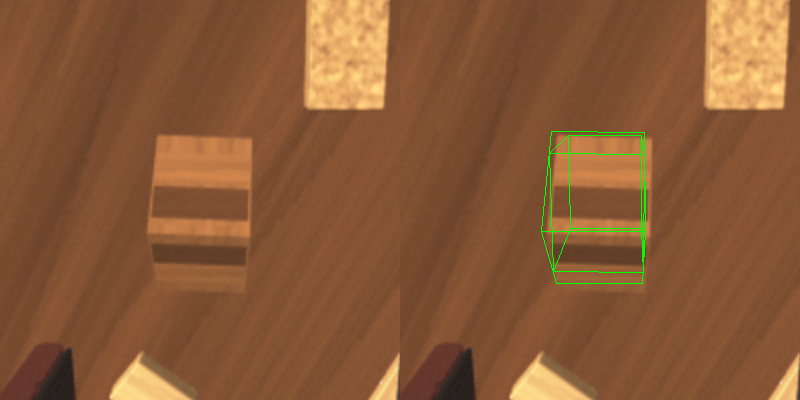

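House C shows upper eave (157,135)–(252,138), ridge (149,235)–(250,238) and lower eave (155,290)–(246,293). There is room for the fingers on both sides.

Run:
```python
from look import *
from station import monitor
s,c=pickle.load(open('wC.pkl','rb'))
o=lambda u,v:(203+u/2,63+v/2)
p={(1,0):o(250,238),(-1,0):o(149,235),(1,1):o(252,138),(-1,1):o(157,135),(1,-1):o(246,293),(-1,-1):o(155,290)}
r=fit(c,135,p,[.413,-.108,.49])
print(tomove(monitor.observe(),[r[0],r[1],.09],[np.pi,0,r[2]+np.pi/2]).round(3))
```

```text
fit [ 0.4159 -0.1083] 26.23 ez 0.0968 res [ 0.3 -0.5 -0.8 -0.8  0.   0.5  0.1  0.3 -0.3  0.2  0.9  0.2 -0.3]
[ 0.057 -0.078  0.935  0.001  0.     0.037]
```

Call:
jog_arm(motion="0.057 -0.078 0.1 0 0 0.037; 0.057 -0.078 0.25 0 0 0.037; 0.057 -0.078 0.45 0 0 0.037; 0.057 -0.078 0.65 0 0 0.037; 0.057 -0.078 0.82 0 0 0.037; 0.057 -0.078 0.935 0 0 0.037; 0.057 -0.078 0.935 0 0 0.037; 0.057 -0.078 0.935 0 0 0.037")

```text
t: 18.5
eef_pos: [0.4159, -0.1088, 0.09]
tool_rot: [3.141, 0.0, 2.029]
wrist_force: [0.4, -0.6, 1.2]
gripper_width: 0.0873
finger_force: 0.0
```

Call:
jog_arm(motion="0 0 0 0 0 0; 0 0 0 0 0 0; 0 0 0 0 0 0; 0 0 0 0 0 0; 0 0 0 0 0 0; 0 0 0 0 0 0", jaw=1)

```text
t: 19.25
eef_pos: [0.4151, -0.1091, 0.0895]
tool_rot: [3.142, -0.0, 2.028]
wrist_force: [-0.5, 0.6, 3.0]
gripper_width: 0.0459
finger_force: 30.0
```

Call:
jog_arm(motion="0 0 -0.2 0 0 0; 0 0 -0.5 0 0 0; 0 0 -0.75 0 0 0; 0 0 -1 0 0 0; 0.1 0.25 -1 0 0 0.1; 0.2 0.5 -1 0 0 0.2; 0.3 0.75 -1 0 0 0.3; 0.4 0.95 -1 0 0 0.4; 0.4 0.95 -1 0 0 0.423; 0.4 0.95 -1 0 0 0.423; 0.4 0.95 -1 0 0 0.423")

```text
t: 20.62
eef_pos: [0.5497, 0.0453, 0.2895]
tool_rot: [-3.141, 0.0, 1.584]
wrist_force: [0.3, 0.3, -1.9]
gripper_width: 0.0456
finger_force: 30.0
```

Run:
```python
from h import *
from station import monitor
s=monitor.observe()
print(tomove(s,[.6259,.1350,.20],[np.pi,0,np.radians(90.8)]).round(3))
```

```text
[ 0.444  0.387  0.447 -0.     0.    -0.001]
```

Call:
jog_arm(motion="0.22 0.2 0 0 0 0; 0.444 0.387 0.05 0 0 0; 0.444 0.387 0.2 0 0 0; 0.444 0.387 0.35 0 0 0; 0.444 0.387 0.447 0 0 0; 0.444 0.387 0.447 0 0 0; 0.444 0.387 0.447 0 0 0")

```text
t: 21.5
eef_pos: [0.6269, 0.1359, 0.2013]
tool_rot: [3.14, -0.0, 1.584]
wrist_force: [-0.2, -0.2, -1.8]
gripper_width: 0.0456
finger_force: 30.0
```

Run:
```python
from h import *
from station import monitor
s=monitor.observe()
print(tomove(s,[.6259,.1350,.1043],[np.pi,0,np.radians(90.8)]).round(3))
```

```text
[-0.005 -0.006  0.485  0.001 -0.    -0.001]
```

Call:
jog_arm(motion="-0.005 -0.006 0.15 0 0 0; -0.005 -0.006 0.3 0 0 0; -0.005 -0.006 0.4 0 0 0; -0.005 -0.006 0.45 0 0 0; -0.005 -0.006 0.475 0 0 0; -0.005 -0.006 0.483 0 0 0; -0.005 -0.006 0.483 0 0 0; -0.005 -0.006 0.483 0 0 0")

```text
t: 22.5
eef_pos: [0.6257, 0.1355, 0.1046]
tool_rot: [3.14, -0.001, 1.585]
wrist_force: [-1.9, 0.1, 5.8]
gripper_width: 0.0459
finger_force: 30.0
```

Call:
jog_arm(motion="0 0 0 0 0 0; 0 0 0 0 0 0; 0 0 0 0 0 0; 0 0 0 0 0 0; 0 0 -0.1 0 0 0; 0 0 -0.3 0 0 0; 0 0 -0.55 0 0 0; 0 0 -0.8 0 0 0; -0.2 0 -0.95 0 0 0; -0.45 -0.1 -0.95 0 0 0; -0.7 -0.15 -0.95 0 0 0; -1 -0.2 -0.95 0 0 0; -1 -0.2 -0.95 0 0 0; -1 -0.2 -0.95 0 0 0", jaw=-1)

```text
t: 24.25
eef_pos: [0.5883, -0.0648, 0.2945]
tool_rot: [3.14, -0.001, 1.584]
wrist_force: [-0.8, 0.5, 0.5]
gripper_width: 0.0879
finger_force: 0.0
```

Run:
```python
from h import *
from station import monitor
s=monitor.observe()
print(tomove(s,[.517,-.354,.24],[np.pi,0,np.radians(68)]).round(3))
```

```text
[-1.441e+00 -3.760e-01  2.710e-01  1.000e-03 -1.000e-03  3.800e-01]
```

Call:
jog_arm(motion="-0.25 0 0 0 0 0; -0.5 -0.1 0 0 0 0.1; -0.75 -0.2 0 0 0 0.2; -1 -0.376 0.1 0 0 0.3; -1 -0.376 0.2 0 0 0.38; -1 -0.376 0.27 0 0 0.38; -1 -0.376 0.27 0 0 0.38")

```text
t: 25.12
eef_pos: [0.5165, -0.2639, 0.2385]
tool_rot: [-3.14, -0.0, 1.192]
wrist_force: [0.3, -0.3, -0.1]
gripper_width: 0.0879
finger_force: 0.0
```

Run:
```python
from h import *
from station import monitor
s=monitor.observe()
print(tomove(s,[.517,-.354,.24],[np.pi,0,np.radians(68)]).round(3))
```

```text
[-0.418  0.169 -0.008 -0.002 -0.     0.005]
```

Call:
jog_arm(motion="-0.2 0.1 0 0 0 0; -0.418 0.169 0 0 0 0; -0.418 0.169 0 0 0 0; -0.418 0.169 0 0 0 0; -0.418 0.169 0 0 0 0")

```text
t: 25.75
eef_pos: [0.5168, -0.3544, 0.2396]
tool_rot: [3.142, -0.001, 1.19]
wrist_force: [0.3, -0.0, 0.1]
gripper_width: 0.0882
finger_force: 0.0
```

```bash
python3 lk.py wD 75 .517 -.354 -21.9
```

```text
[ 0.51677843 -0.35440439  0.23955829] [ 3.14157798e+00 -1.02241777e-03  1.19007978e+00]
220 83
```

View pics/wD.png

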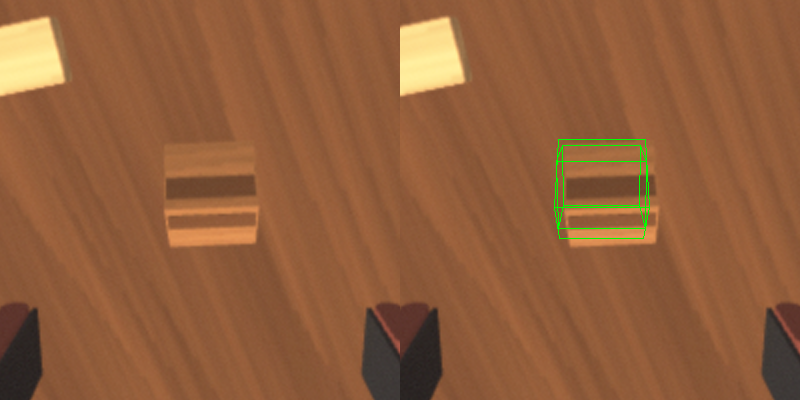

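House D shows upper eave (164,144)–(254,142), ridge (165,210)–(258,206) and lower eave (170,246)–(257,242).

Run:
```python
from look import *
from station import monitor
s,c=pickle.load(open('wD.pkl','rb'))
o=lambda u,v:(220+u/2,83+v/2)
p={(1,0):o(258,206),(-1,0):o(165,210),(1,1):o(254,142),(-1,1):o(164,144),(1,-1):o(257,242),(-1,-1):o(170,246)}
r=fit(c,75,p,[.517,-.354,-.38])
print(tomove(monitor.observe(),[r[0],r[1],.042],[np.pi,0,r[2]+np.pi/2]).round(3))
```

```text
fit [ 0.5215 -0.3558] -19.4 ez 0.0484 res [ 0.7 -0.1 -0.3 -0.2  0.  -0.7  0.   0.2 -0.5  0.6  0.   0.3 -0.5]
[ 0.002  0.025  0.988  0.    -0.001 -0.041]
```

Call:
jog_arm(motion="0.002 0.025 0.1 0 0 -0.041; 0.002 0.025 0.3 0 0 -0.041; 0.002 0.025 0.5 0 0 -0.041; 0.002 0.025 0.7 0 0 -0.041; 0.002 0.025 0.85 0 0 -0.041; 0.002 0.025 0.985 0 0 -0.041; 0.002 0.025 0.985 0 0 -0.041; 0.002 0.025 0.985 0 0 -0.041")

```text
t: 26.8
eef_pos: [0.5213, -0.3578, 0.0436]
tool_rot: [3.14, 0.0, 1.231]
wrist_force: [-0.2, -0.1, 1.0]
gripper_width: 0.088
finger_force: 0.0
```

Call:
jog_arm(motion="0 0 0 0 0 0; 0 0 0 0 0 0; 0 0 0 0 0 0; 0 0 0 0 0 0; 0 0 0 0 0 0; 0 0 0 0 0 0", jaw=1)

```text
t: 27.55
eef_pos: [0.5206, -0.3579, 0.0425]
tool_rot: [3.142, -0.0, 1.23]
wrist_force: [-0.7, 0.0, 0.7]
gripper_width: 0.0459
finger_force: 30.0
```

Call:
jog_arm(motion="0 0 -0.2 0 0 0; 0 0 -0.5 0 0 0; 0 0 -0.75 0 0 0; 0.2 0 -0.9 0 0 -0.05; 0.4 0.05 -0.9 0 0 -0.12; 0.6 0.1 -0.9 0 0 -0.2; 0.8 0.15 -0.9 0 0 -0.3; 1 0.2 -0.9 0 0 -0.337; 1 0.2 -0.9 0 0 -0.337; 1 0.2 -0.9 0 0 -0.337")

```text
t: 28.8
eef_pos: [0.6249, -0.183, 0.2221]
tool_rot: [-3.141, 0.001, 1.584]
wrist_force: [-0.4, -0.4, -0.8]
gripper_width: 0.0457
finger_force: 30.0
```

Run:
```python
from h import *
from station import monitor
s=monitor.observe()
print(tomove(s,[.633,-.148,.15],[np.pi,0,np.radians(90.8)]).round(3))
```

```text
[ 0.175  0.043  0.36  -0.001  0.001 -0.001]
```

Call:
jog_arm(motion="0.1 0.02 0.05 0 0 0; 0.166 0.042 0.2 0 0 0; 0.166 0.042 0.36 0 0 0; 0.166 0.042 0.36 0 0 0; 0.166 0.042 0.36 0 0 0")

```text
t: 29.42
eef_pos: [0.6334, -0.1497, 0.1513]
tool_rot: [3.141, 0.0, 1.582]
wrist_force: [0.7, 0.2, 0.3]
gripper_width: 0.0461
finger_force: 30.0
```

Run:
```python
from h import *
from station import monitor
s=monitor.observe()
print(tomove(s,[.633,-.1499,.057],[np.pi,0,np.radians(90.8)]).round(3))
```

```text
[-0.001 -0.002  0.471  0.001  0.    -0.002]
```

Call:
jog_arm(motion="0 -0.002 0.15 0 0 0; 0 -0.002 0.3 0 0 0; 0 -0.002 0.4 0 0 0; 0 -0.002 0.44 0 0 0; 0 -0.002 0.465 0 0 0; 0 -0.002 0.471 0 0 0; 0 -0.002 0.471 0 0 0; 0 -0.002 0.471 0 0 0")

```text
t: 30.42
eef_pos: [0.6334, -0.1497, 0.0575]
tool_rot: [3.14, 0.0, 1.583]
wrist_force: [-1.6, 0.0, 5.9]
gripper_width: 0.0458
finger_force: 30.0
```

Contact. I'll release, lift and move up for a check over the row.

Call:
jog_arm(motion="0 0 0 0 0 0; 0 0 0 0 0 0; 0 0 0 0 0 0; 0 0 0 0 0 0; 0 0 -0.1 0 0 0; 0 0 -0.3 0 0 0; 0 0 -0.55 0 0 0; 0 0 -0.8 0 0 0; 0 0 -1 0 0 0; 0.2 0 -1 0 0 0; 0.4 0 -1 0 0 0; 0.5 0 -1 0 0 0; 0.5 0 -1 0 0 0", jaw=-1)

```text
t: 32.05
eef_pos: [0.6316, -0.0482, 0.2568]
tool_rot: [3.141, -0.0, 1.585]
wrist_force: [0.3, 0.1, -0.4]
gripper_width: 0.0881
finger_force: 0.0
```

Call:
jog_arm(motion="0 0 -0.25 0 0 0; 0 0 -0.5 0 0 0; 0 0 -0.8 0 0 0; 0 0 -0.8 0 0 0; 0 0 -0.8 0 0 0")

```text
t: 32.67
eef_pos: [0.6312, -0.0513, 0.4159]
tool_rot: [-3.141, 0.001, 1.58]
wrist_force: [0.2, 0.3, -0.7]
gripper_width: 0.0875
finger_force: 0.0
```

Run:
```python
from look import *
s,c=look('wE');print(s['eef_pos'],s['tool_rot'])
ws=[]
for h,x,y in [(135,.6259,.1353),(115,.6325,.0403),(95,.6335,-.0577),(75,.633,-.148)]:
    ws.append(wire(h,x,y,np.radians(.8),.015))
    q=[np.array([x+a*.028,y+b*.035,.015]) for a,b in((-1,-1),(1,-1),(1,1),(-1,1))];ws.append(list(zip(q,q[1:]+q[:1])))
overlay(c,ws,'pics/wE.png',(220,0,200,300),2)
```

```text
[ 0.63116046 -0.05132108  0.41590863] [-3.14132175e+00  5.92993918e-04  1.58047349e+00]
```

View pics/wE.png

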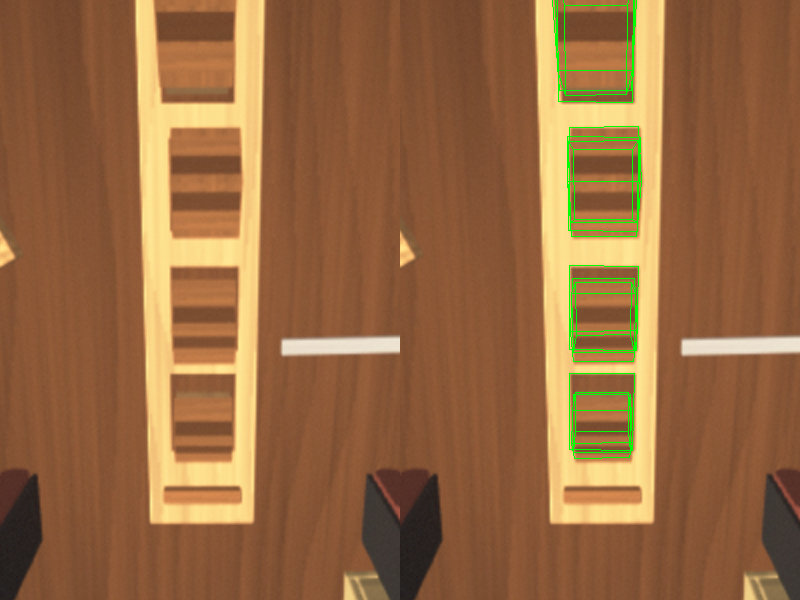

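The wrist view shows the houses over their seats, with outlines and seat edges matching within 1–2 px. I'll do a last side check.

Run:
```python
from station import cams
import cv2
p=cams.snapshot('side')['pixels'][60:360,220:540,::-1]
cv2.imwrite('pics/sideE.png',cv2.resize(p,None,fx=2,fy=2))
```

```text
(no output)
```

View pics/sideE.png

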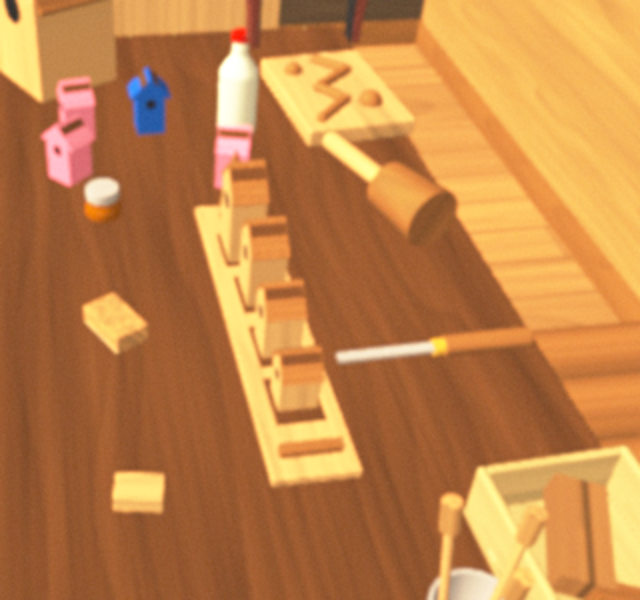

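The side view shows all four houses upright on their seats, stepping down from the tree end at (245,200) to the bar end at (298,380).

```bash
python3 -c "
from station import r
print(r.sign_off())"
```

```text
the job is handed in; nothing more can be done
None
```

All four birdhouses stand upright on their seats, tallest by the fir tree down to shortest at the far end, each within about 2 mm of its seat's middle as measured in the last wrist-camera view, and the job is handed in.

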